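# Load the oil bottle into the angled holder and hook it down

### The arm

A 6-joint arm with a two-finger parallel gripper is mounted at the origin on a cart in front of the work surface, level with it; the furniture and walls round the work are solid. World frame = base frame: x ahead of the robot, y to its left, z up, the work surface at z = 0. Lengths are in m, angles in rad, forces in N, time in s.
With the tool pointing down it reaches from about 0.3 to 0.75 m from the base axis. Payload 8.5 kg.
Tool frame: the origin (TCP) lies at the very end of the fingers, on their centre line; the grasp point (between the pads) lies 19 mm behind it (robot.tcp_to_grasp is the distance from the TCP to the grasp point, in m); z points along the fingers, y is the direction in which the jaws open and shut (so a half turn about z gives the same grasp; the last joint's range is limited). The gripper opens to 88 mm and grips with 3 to 60 N. Pads are 18 mm wide; open, the fingers measure 123 mm over their backs; the gripper's body (75 mm by 187 mm) begins 45 mm behind the grasp point.
Start: joints at [0.902, 0.381, 1.297, -0, 1.464, -0.215], TCP at [0.241, 0.494, 0.239] pointing down, gripper open.
Joint ranges: [-3.11, 3.11], [-0.89, 2.33], [0.22, 2.48], [-1.42, 4.56], [0.17, 2.85], [-2.88, 2.88]. Speed limits (rad/s): [2.39, 2.39, 3.14, 3.14, 3.14, 3.14].

### API

Orientations are given as [roll, pitch, yaw] about the fixed x, y, z axes, in that order (R = Rz(yaw) Ry(pitch) Rx(roll)).
In Python, from rig import robot gives the robot as it stands.
- The arm moves only by the tool step_arm, never from a script. Its argument "moves" is a list of rows, each an object with "translation": the shift along the tool's x, y, z in cm, a list of three; "twist": the turn, a rotation vector about the tool's x, y, z in rad, a list of three; "grip": the closure, from -1 (fully open) to 1 (shut), so that 0 is half open. In form: [{"translation": [tx, ty, tz], "twist": [rx, ry, rz], "grip": grip}, ...]. A call has exactly 8 rows; each row shifts and turns the pose as measured when the row begins, along the tool's axes as they then stand; what a row does not reach is not made up. A row lasts 1/10 s, in which the tool goes at most 50 mm and 8.59 degrees, less where a joint would pass 70% of its speed; a pose out of reach is approached as far as the arm can. A call is refused whole if a number of a shift passes 5 or a number of a turn 0.15, either way. A call with a gripper value outside its range is refused whole. The fingers move at their own pace and stop on an object; the grip force is fixed at half the most. Time passes only in rows, so rows that do not move let the fingers close, or fill a call up. It gives the time, the measured TCP pose, the force and the opening at its end, in the units of the state.
- robot.observe(): the state, without advancing time (a new reading comes with each control period).
- robot.grab_frame(name): name is "scene" or "top"; returns (picture, depth): 480x640x3 uint8, red, green, blue; 480x640 float32, m along the optical axis (not along the pixel's ray), 0 where there is no reading.
- robot.camera_params(name): a dict with "intrinsics" (3x3 intrinsics, pixels), "extrinsics" (4x4, takes a point from world to camera coordinates). Camera axes: x right, y down, z forward; pixel columns grow to the right and rows downward; lengths in m; the calibration is good to about 2 mm. A picture is of the moment at which its call begins. camera_params takes no time and is no camera call.
- robot.finish_job(): hands the job in, once; it reports no verdict.
The state is a dict: "t": time; "q": joint angles; "joint_velocities": joint speeds; "tau": joint torques, N m; "tcp_pos": TCP position; "eef_rot": TCP orientation; "ft_force": force on the tool from outside, world axes, zero at the start; "torque": the same for the moment, N m; "opening": opening from 0.0 (shut) to 1.0 (fully open).
Only numpy, scipy, OpenCV 4.12 (cv2) and the standard library are available. Lean on these libraries where they do the work, as an engineer would, in place of code of your own. Each camera call takes 0.05 s, during which the arm holds its last target. There are 200 camera calls.

### The job

Stand the white oil bottle with the blue screw cap in the round well of the angled holder, keeping hold of it until it is right down on the well's floor. Then swing the holder's red-knobbed hook across over the cap until it is fully home in its catch, and let go. Leave the dropper bottle, the canister and the eyepiece standing where they are.

Things in the scene. Friction and masses are not known exactly. Their poses are not given: they have to be found in the camera images.
- oil_bottle: White round bottle with a blue screw cap, standing loose on the desk, about 0.06 kg. Body 35 mm in diameter, 50 mm high, with a rounded shoulder; cap 23 mm in diameter, from 48 to 66 mm above the underside (whole height 66 mm). Origin: centre of its underside; z up along its axis. Round: its yaw does not matter.
- well: White angled block of the bottle holder, fixed, 84 x 110 x 40 mm. Origin: centre of the round well's flat floor, 31 mm above the desk. z points out along the well, leaning 26 degrees from vertical, down the slope (to the robot's right and towards it); x points up the slope, y is level. The block spans x -42 to 42, y -55 to 55 mm. A seated bottle has its underside at z = 0 and its cap's top at z = 66 mm.
- well_mouth (a point): Centre of the well's mouth in the block's sloping top face, at x 0, y 0, z 34 mm in the well's frame. The well is 39 mm in diameter, 34 mm deep, with a 4 mm chamfer. Posts stand beside it at y = +40 and -40 mm (pivot and catch), so fingers that straddle the cap here have room along the well's x.
- hook (a joint): Angle of the steel hold-down hook, rad: 0 = closed, against its stop in the catch; grows as it opens, to 1.8. It turns about the pivot, parallel to the well's z. In the well's frame a point of it at radius r is at x = r sin(q), y = 40 mm - r cos(q): open it points up the slope, closing it swings down across over the cap. Friction about 0.05 N m, no spring: it stays where left.
- hook_pivot (a point): Where the hook turns: top of the pivot post (15 mm diameter), at x 0, y 40, z 71 mm in the well's frame. The hook is a bar 14 mm wide and 8 mm thick, its underside at z = 71 and its top at z = 79 mm in that frame; a thin rubber pad under it hangs 2 mm lower over the cap. Open, it and its knob stand up to z = 114 mm beside the well: come in above them.
- catch (a point): Middle of the catch, an aluminium C that opens up the slope (well's +x), at x 0, y -40, z 75 mm in the well's frame; it spans x -15 to 5 mm, is 14 mm wide along y and its top is at z = 86 mm. The closed hook lies in it.
- hook_knob (a point): Middle of the hook's red knob: a round peg 12 mm in diameter and 35 mm long, parallel to the well's z, on the hook's free end at radius 100 mm from the pivot; it reaches from z = 79 to 114 mm in the well's frame, this point is at z = 96.5 mm. It can be pinched or pushed.
- dropper_bottle: Amber dropper bottle with a black rubber bulb, 29 mm in diameter, 102 mm high, a bystander. Origin: centre of its underside, z up.
- objective_can: White canister with a black screw lid, 42 mm in diameter, 54 mm high, a bystander. Origin: centre of its underside, z up.
- spare_eyepiece: Black microscope eyepiece, 39 mm in diameter, 46 mm high, standing upright, a bystander. Origin: centre of its underside, z up.
Mind the look-alikes: they are no part of the job. Leave any yellow look-alike of the oil_bottle alone.

How it is judged:
On the way, in this order (a step that is already met when the one before it is completed fails the run):
1. the oil bottle is held in the fingers down on the floor of the well (within 10 mm) (distance between oil_bottle and well below 0.01 m and angle between the z axis of oil_bottle and the z axis of well, either way round below 0.15 rad and contact force between the fingers and oil_bottle above 0.3 N), for 0.05 s.
2. the hook is home in its catch over the seated bottle (value of joint hook below 0.05 rad and distance between oil_bottle and well below 0.008 m), for 0.2 s.
At the end, for the whole second after the job is handed in: The oil bottle is at rest, seated in the well (its underside's centre within 8 mm of the centre of the well's floor, its axis within 0.15 rad of the well's), and the hook is closed in its catch to within 0.05 rad (all of step 2 and angle between the z axis of oil_bottle and the z axis of well, either way round below 0.15 rad and linear speed of oil_bottle below 0.02 m/s); the robot touches nothing.
It fails at once if a bystander (dropper bottle, canister or eyepiece) is moved more than 30 mm or tipped (distance of any of dropper_bottle, objective_can, spare_eyepiece from where it was at the start of the episode above 0.03 m or angle between any of dropper_bottle, objective_can, spare_eyepiece's own z axis and vertical above 0.5 rad).
It also fails if it takes over 61 s, if anything falls off the work surface, if the arm or the gripper's body presses on something with over 40 N, if the wrist force passes 120 N, or if a joint passes its speed limit or range.

## Working session

There is one attempt and no reset: what is moved stays moved. The work goes in short steps, Python scripts to look and compute and a tool call to move; the robot and the scene stay as the last step left them, time stands still between calls to the robot, and variables do not carry over. Pictures are saved under pics/ and viewed, about 8 in all and at most 12, crops included, and the job is handed in when it is done.

Besides the shell and the picture viewer there is one more tool, called after "Call:" as name([rows], argument=value, ...), one row to a line, values as JSON. step_arm: Moves the arm, as the interface text tells. Its arguments: {"type":"object","properties":{"moves":{"type":"array","items":{"type":"object","properties":{"translation":{"type":"array","items":{"type":"number"}},"twist":{"type":"array","items":{"type":"number"}},"grip":{"type":"number"}}}}},"required":["moves"]}

```bash
mkdir -p pics; ls; python3 - <<'E'
from rig import robot
import cv2,numpy as np
print(robot.observe())
for n in("scene","top"):
    p,d=robot.grab_frame(n); cv2.imwrite(f"pics/{n}0.png",p[:,:,::-1]); np.save(f"{n}0.npy",d)
    c=robot.camera_params(n); print(np.round(c["intrinsics"],1).tolist(),np.round(c["extrinsics"],3).tolist())
E
```

```text
pics
{'t': 0.0, 'q': array([ 9.01692700e-01,  3.81178835e-01,  1.29825166e+00, -2.86429393e-05,
        1.46359775e+00, -2.15293084e-01]), 'joint_velocities': array([-0.00165773, -0.00060073,  0.00098825,  0.00047898,  0.00056684,
       -0.00114018]), 'tau': array([ 6.63794344e-04, -4.37920547e+01, -2.24564123e+01,  7.14395125e-02,
        3.51603760e-02, -1.02529189e-04]), 'tcp_pos': array([0.24094251, 0.49410158, 0.23815006]), 'eef_rot': array([-3.14018412e+00, -2.78873630e-04,  2.68778500e+00]), 'ft_force': array([-0.92214772,  0.27386121, -0.45124911]), 'torque': array([0.02120182, 0.00948125, 0.01330237]), 'opening': 1.0016504115418965}
[[483.9, 0.0, 312.9], [0.0, 483.9, 242.8], [0.0, 0.0, 1.0]] [[0.676, -0.736, -0.012, -0.355], [-0.581, -0.523, -0.624, 0.311], [0.453, 0.429, -0.782, 0.78], [0.0, 0.0, 0.0, 1.0]]
[[531.4, 0.0, 319.3], [0.0, 531.4, 243.2], [0.0, 0.0, 1.0]] [[-0.028, -1.0, -0.003, -0.004], [-0.996, 0.028, -0.089, 0.503], [0.089, 0.001, -0.996, 1.165], [0.0, 0.0, 0.0, 1.0]]
```

View pics/top0.png

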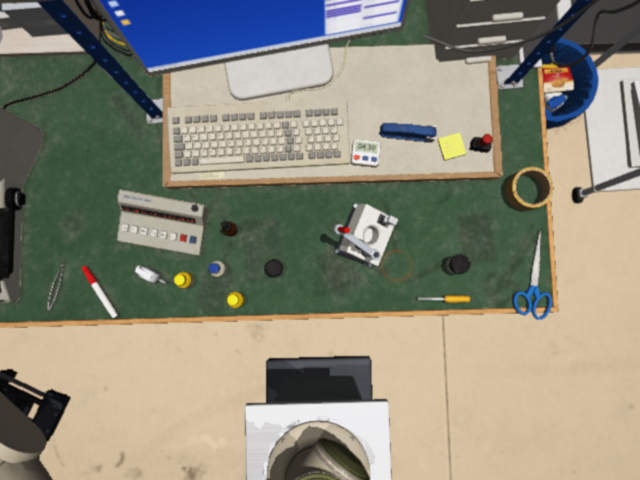

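View pics/scene0.png

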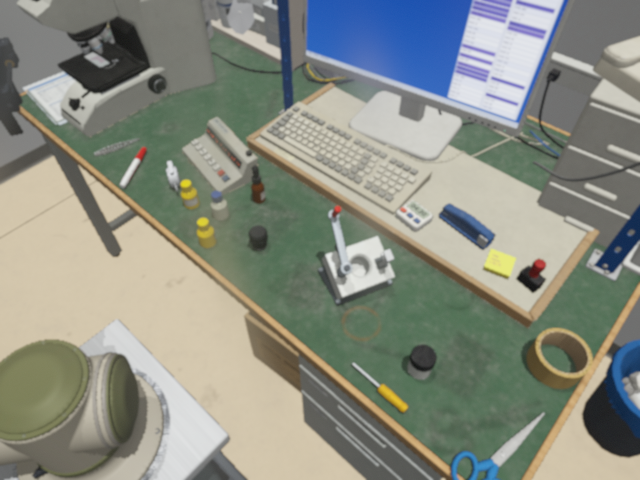

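Candidates for the bottle in the top view are the blue cap at (217,269), yellow look-alikes at (183,280) and (235,299), and a white dropper tube at (148,273). I choose (217,269). The holder is at about (368,235), with the hook open and its knob at (346,230). I'll check this in a crop and measure.

```bash
cat > h.py <<'E'
import numpy as np,cv2
from rig import robot
def world(n,d,uv,z=None):
    c=robot.camera_params(n);K=c["intrinsics"];E=np.array(c["extrinsics"]);R,t=E[:3,:3],E[:3,3]
    out=[]
    for u,v in uv:
        r=np.linalg.inv(K)@[u,v,1]
        if z is None: dd=d[int(round(v)),int(round(u))]
        else:
            o=-R.T@t; dd=(z-o[2])/(R.T@r)[2]
        out.append(R.T@(r*dd-t))
    return np.array(out)
def cloud(n,d):
    v,u=np.mgrid[:480,:640];c=robot.camera_params(n);K=c["intrinsics"];E=np.array(c["extrinsics"])
    P=np.stack([(u-K[0,2])/K[0,0]*d,(v-K[1,2])/K[1,1]*d,d],-1)
    return (P-E[:3,3])@E[:3,:3]
def proj(n,P):
    c=robot.camera_params(n);E=np.array(c["extrinsics"]);q=np.atleast_2d(P)@E[:3,:3].T+E[:3,3]
    q=q@np.array(c["intrinsics"]).T; return q[:,:2]/q[:,2:]
E
python3 - <<'E'
from h import *
t=cv2.imread("pics/top0.png");s=cv2.imread("pics/scene0.png")
f=lambda a:cv2.resize(a,(400,300),interpolation=cv2.INTER_CUBIC)
cv2.imwrite("pics/crop1.png",np.vstack([np.hstack([f(t[240:315,170:270]),f(t[195:270,320:420])]),np.hstack([f(s[170:245,170:270]),f(s[201:306,300:440])])]))
for n,im,b in(("top",t,(195,240,240,300)),("scene",s,(205,185,240,225))):
    d=np.load(n+"0.npy");W=cloud(n,d);hsv=cv2.cvtColor(im,cv2.COLOR_BGR2HSV)
    m=np.zeros((480,640),bool);m[b[1]:b[3],b[0]:b[2]]=1
    blue=m&(hsv[...,0]>100)&(hsv[...,0]<130)&(hsv[...,1]>60)
    v,u=np.nonzero(blue);print(n,"blue",len(u),u.mean(),v.mean(),np.median(W[blue],0),W[blue].max(0), world(n,d,[(u.mean(),v.mean())],0.066))
    red=np.zeros((480,640),bool)
    x0,y0=(330,215) if n=="top" else (325,200)
    red[y0:y0+30,x0:x0+30]=1
    red&=((hsv[...,0]<10)|(hsv[...,0]>170))&(hsv[...,1]>120)
    v,u=np.nonzero(red);print("red",len(u),u.mean(),v.mean(),np.median(W[red],0),W[red].min(0),W[red].max(0))
    # other objects
    g=(W[...,2]>0.02)&(W[...,2]<.2)&(d>0)&(W[...,0]>.2)&(W[...,0]<.6)&(abs(W[...,1])<.5)
    k,l,st,c=cv2.connectedComponentsWithStats(g.astype(np.uint8))
    for i in range(1,k):
        if st[i,4]>25: print(n,c[i].round(),st[i,4],W[l==i].mean(0).round(3),W[l==i].max(0).round(3))
E
```

```text
top blue 93 213.2688172043011 267.6559139784946 [0.45248349 0.2106016  0.06665462] [0.46667846 0.23675782 1.20488461] [[0.45285969 0.21056113 0.066     ]]
red 57 343.89473684210526 229.33333333333334 [ 0.51530267 -0.06704193  0.17440324] [ 0.50907904 -0.08201331  0.00683566] [ 0.5393507  -0.05633344  0.18129177]
top [521. 202.] 199 [ 0.58  -0.467  0.041] [ 0.6   -0.446  0.053]
top [164. 222.] 3351 [0.558 0.323 0.039] [0.6   0.432 0.082]
top [366. 234.] 2319 [ 0.515 -0.12   0.075] [ 0.585 -0.048  0.181]
top [229. 228.] 172 [0.538 0.177 0.064] [0.554 0.193 0.105]
top [459. 264.] 348 [ 0.446 -0.32   0.052] [ 0.466 -0.302  0.059]
top [217. 269.] 218 [0.451 0.205 0.051] [0.469 0.226 0.071]
top [274. 268.] 246 [0.45  0.083 0.044] [0.467 0.102 0.051]
top [148. 274.] 260 [0.444 0.359 0.042] [0.463 0.39  0.057]
top [183. 280.] 231 [0.429 0.279 0.05 ] [0.447 0.299 0.071]
top [235. 300.] 219 [0.383 0.167 0.05 ] [0.4   0.187 0.071]
scene blue 48 215.85416666666666 194.16666666666666 [0.45034477 0.20865561 0.06741883] [0.4585597  0.21913408 0.07010869] [[0.45141358 0.21086347 0.066     ]]
red 46 336.9782608695652 209.47826086956522 [ 0.51211349 -0.06997914  0.17591711] [ 5.06074258e-01 -7.50694803e-02  3.42158146e-04] [0.6394607  0.02838324 0.18056731]
scene [225. 164.] 3270 [0.543 0.294 0.042] [0.6   0.435 0.106]
scene [181. 185.] 532 [0.431 0.311 0.044] [0.463 0.394 0.07 ]
scene [355. 262.] 3212 [ 0.508 -0.123  0.072] [ 0.579 -0.048  0.181]
scene [204. 230.] 338 [0.379 0.166 0.047] [0.399 0.185 0.073]
scene [257. 235.] 328 [0.446 0.081 0.041] [0.467 0.103 0.05 ]
scene [542. 363.] 492 [ 0.575 -0.472  0.038] [ 0.6   -0.445  0.052]
scene [422. 359.] 662 [ 0.441 -0.322  0.049] [ 0.467 -0.3    0.058]
```

View pics/crop1.png

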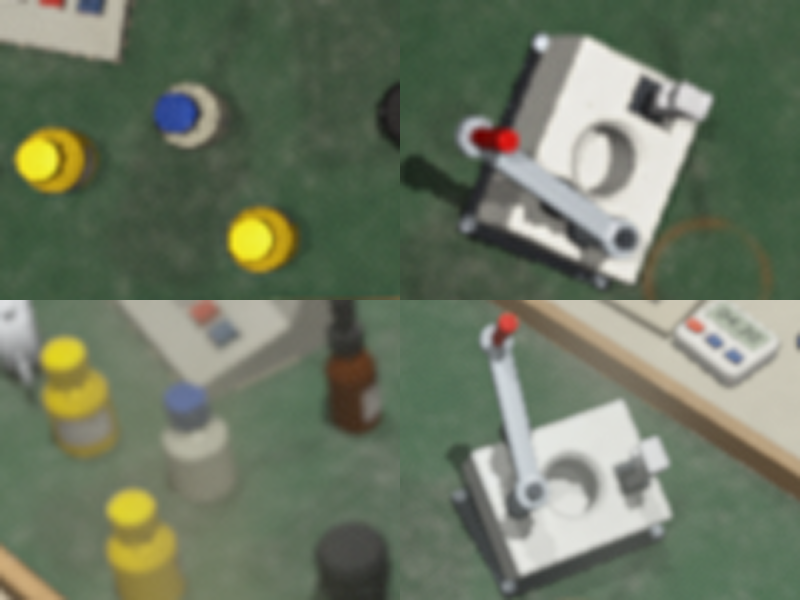

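The crop confirms the bottle: blue cap on a translucent white body, between the two yellow ones. The holder shows its pivot at top px ~(376,255), catch at ~(390,220) and knob at ~(345,230). Next I'll fit the holder pose.

```bash
cat >> h.py <<'E'
def frame(phi,tilt=np.radians(26)):
    xh=np.array([np.cos(phi),np.sin(phi),0]);Z=np.array([0,0,1.])
    z=np.cos(tilt)*Z-np.sin(tilt)*xh; x=np.cos(tilt)*xh+np.sin(tilt)*Z
    return np.stack([x,np.cross(z,x),z],1)
E
python3 - <<'E'
from h import *
for n in("top","scene"):
    d=np.load(n+"0.npy");W=cloud(n,d);im=cv2.imread(f"pics/{n}0.png").astype(int)
    m=(d>0)&(abs(W[...,0]-.515)<.1)&(abs(W[...,1]+.12)<.1)&(W[...,2]>.025)&(W[...,2]<.12)&(im.min(2)>120)
    P=W[m];rng=np.random.default_rng(0);best=0
    for _ in range(500):
        a=P[rng.choice(len(P),3,False)];nn=np.cross(a[1]-a[0],a[2]-a[0])
        if np.linalg.norm(nn)<1e-4: continue
        nn/=np.linalg.norm(nn);ins=abs((P-a[0])@nn)<.003
        if ins.sum()>best: best=ins.sum();bi=ins
    c=P[bi].mean(0);nn=np.linalg.svd(P[bi]-c)[2][2];nn*=np.sign(nn[2])
    print(n,best,len(P),"tilt",np.degrees(np.arccos(nn[2])),"phi",np.degrees(np.arctan2(-nn[1],-nn[0])))
    phi=np.arctan2(-nn[1],-nn[0]);
    m2=(d>0)&(abs((W-c)@nn)<.004)&(np.linalg.norm(W-c,axis=-1)<.085);v,u=np.nonzero(m2)
    # include tolerance; rect in plane
    R=frame(phi);q=(W[m2]-c)@R
    r=cv2.minAreaRect((q[:,:2]*1000).astype(np.float32));print("rect",r)
    print("pct x",np.percentile(q[:,0],[1,99]),"y",np.percentile(q[:,1],[1,99]))
    ctr=c+R@np.array([*(np.array(r[0])/1000),0]);o=ctr-.034*R[:,2];print("mouth",ctr,"origin",o)
E
```

```text
top 903 1616 tilt 25.934290454123296 phi 65.98901721370484
rect ((-2.7849502563476562, 4.323078155517578), (110.92049407958984, 86.69155883789062), 89.92156219482422)
pct x [-0.04486635  0.03996579] y [-0.04908793  0.05913569]
mouth [ 0.51380402 -0.13188779  0.06224448] origin [ 0.51986888 -0.1182729   0.03168548]
scene 1619 2419 tilt 26.26372546432048 phi 65.99831917062112
rect ((2.3787574768066406, -0.3598136901855469), (84.08460235595703, 111.4150619506836), 0.051059771329164505)
pct x [-0.03920629  0.04361695] y [-0.05434837  0.05450681]
mouth [ 0.51336895 -0.1296715   0.06236111] origin [ 0.5194316  -0.11605563  0.03180211]
```

```bash
cat >> h.py <<'E'
PHI=np.radians(66);RW=frame(PHI);OW=np.array([.5196,-.1172,.0312])
w2W=lambda p:OW+RW@(np.array(p)/1000)
W2w=lambda P:((np.array(P)-OW)@RW)*1000
from scipy.spatial.transform import Rotation as Rot
def move(target,Rt,steps=None):
    "tool-frame shift (cm) and rotvec still to go"
    s=robot.observe();R=Rot.from_euler("xyz",s["eef_rot"]);p=s["tcp_pos"]
    d=R.inv().apply(np.array(target)-p)*100; r=(R.inv()*Rot.from_matrix(Rt)).as_rotvec()
    print("t %.2f"%s["t"],"tcp",p.round(4),"well",W2w(p).round(1),"shift cm",d.round(2),"rot",r.round(3),"F",s["ft_force"].round(1),"op",round(s["opening"],3),"q",s["q"].round(2));return d,r
def Rwell(a): # tool z = -well z, tool y = well x turned by a about well z
    y=RW@[np.cos(a),np.sin(a),0];z=-RW[:,2];return np.stack([np.cross(y,z),y,z],1)
def Rdown(yaw): return Rot.from_euler("xyz",[np.pi,0,yaw]).as_matrix()
E
python3 - <<'E'
from h import *
for n in("top","scene"):
    d=np.load(n+"0.npy");W=cloud(n,d);w=W2w(W.reshape(-1,3)).reshape(W.shape)
    for z0,z1 in((70,81),(86,116)):
        m=(d>0)&(w[...,2]>z0)&(w[...,2]<z1)&(abs(w[...,0])<125)&(abs(w[...,1])<125)
        p=w[m];print(n,z0,len(p));
        if z0==70:
            for lo in range(-20,121,20):
                k=p[(p[:,0]>=lo)&(p[:,0]<lo+20)]
                if len(k):print(lo,k.mean(0).round(1))
        else: print(np.median(p,0),np.percentile(p,[5,95],axis=0).round(0).tolist())
move([.452,.208,.12],Rdown(2.688))
for a in(0,-.44): print(a,Rot.from_matrix(Rdown(2.688).T@Rwell(a)).as_rotvec())
E
```

```text
top 70 289
-20 [-6.2 17.5 77.1]
0 [ 8.6 29.3 77.8]
20 [31.4 35.4 78. ]
40 [48.8 33.3 77.8]
60 [69.3 29.6 78.3]
80 [90.1 28.2 78.5]
100 [104.4  24.6  78. ]
top 86 95
[96.8952486  22.14124385 93.72207086] [[-12.0, -44.0, 86.0], [104.0, 35.0, 115.0]]
scene 70 492
-20 [-6.2 24.5 77.9]
0 [10.5 37.6 78.2]
20 [30.8 36.9 78.1]
40 [48.9 34.4 77.3]
60 [69.9 30.6 78.4]
80 [89.5 27.8 78.4]
100 [104.7  30.3  78.6]
scene 86 109
[94.89697962 24.55534341 93.88191359] [[-11.0, -43.0, 86.0], [103.0, 31.0, 115.0]]
t 0.10 tcp [0.241  0.4941 0.2382] well [490.8 503.2  -9.1] shift cm [-31.51 -16.45  11.83] rot [-0.001 -0.    -0.   ] F [0.9 0.5 0.2] op 0.999 q [ 0.9   0.38  1.3  -0.    1.46 -0.22]
0 [-0.45373972  0.00787627 -0.03411586]
-0.44 [-0.44405366  0.10742414  0.3982697 ]
```

Call:
step_arm([
  {"translation":[-4,-2.1,0.8],"twist":[0,0,0],"grip":-0.2},
  {"translation":[-4,-2.1,0.8],"twist":[0,0,0],"grip":-0.2},
  {"translation":[-4,-2.1,0.8],"twist":[0,0,0],"grip":-0.2},
  {"translation":[-4,-2.1,0.8],"twist":[0,0,0],"grip":-0.2},
  {"translation":[-4,-2.1,0.8],"twist":[0,0,0],"grip":-0.2},
  {"translation":[-4,-2.1,0.8],"twist":[0,0,0],"grip":-0.2},
  {"translation":[-4,-2.1,0.8],"twist":[0,0,0],"grip":-0.2},
  {"translation":[-4,-2.1,0.8],"twist":[0,0,0],"grip":-0.2},
])

```text
t: 0.9
tcp_pos: [0.4592, 0.1964, 0.1706]
eef_rot: [-3.14, -0.002, 2.698]
ft_force: [0.3, -0.2, 0.9]
opening: 0.601
```

```bash
python3 - <<'E'
from h import *
move([.452,.208,.1],Rdown(2.688))
E
```

```text
t 0.90 tcp [0.4592 0.1964 0.1706] well [296.5 182.8  10.5] shift cm [1.13 0.75 7.06] rot [-0.001 -0.002  0.01 ] F [ 0.3 -0.2  0.9] op 0.601 q [ 0.17  0.36  1.55  0.    1.24 -0.96]
```

Call:
step_arm([
  {"translation":[0.6,0.4,2],"twist":[0,0,0],"grip":-0.2},
  {"translation":[0.5,0.35,2],"twist":[0,0,0],"grip":-0.2},
  {"translation":[0,0,2],"twist":[0,0,0],"grip":-0.2},
  {"translation":[0,0,1],"twist":[0,0,0],"grip":-0.2},
  {"translation":[0,0,0],"twist":[0,0,0],"grip":-0.2},
  {"translation":[0,0,0],"twist":[0,0,0],"grip":-0.2},
  {"translation":[0,0,0],"twist":[0,0,0],"grip":-0.2},
  {"translation":[0,0,0],"twist":[0,0,0],"grip":-0.2},
])

```text
t: 1.7
tcp_pos: [0.4564, 0.2023, 0.0981]
eef_rot: [-3.14, -0.001, 2.688]
ft_force: [-0.4, 0.1, 0.2]
opening: 0.599
```

```bash
python3 - <<'E'
from h import *
move([.452,.208,.052],Rdown(2.688))
p,d=robot.grab_frame("scene");u,v=proj("scene",[.452,.208,.07])[0].astype(int);print(u,v)
a=p[v-60:v+60,u-80:u+80,::-1];cv2.imwrite("pics/pre.png",cv2.resize(a,(640,480),interpolation=cv2.INTER_CUBIC))
E
```

```text
t 1.70 tcp [0.4564 0.2023 0.0981] well [268.6 187.7 -56.6] shift cm [0.64 0.32 4.61] rot [-0.002 -0.001  0.   ] F [-0.4  0.1  0.2] op 0.599 q [ 0.18  0.45  1.65 -0.    1.05 -0.94]
216 193
```

View pics/pre.png

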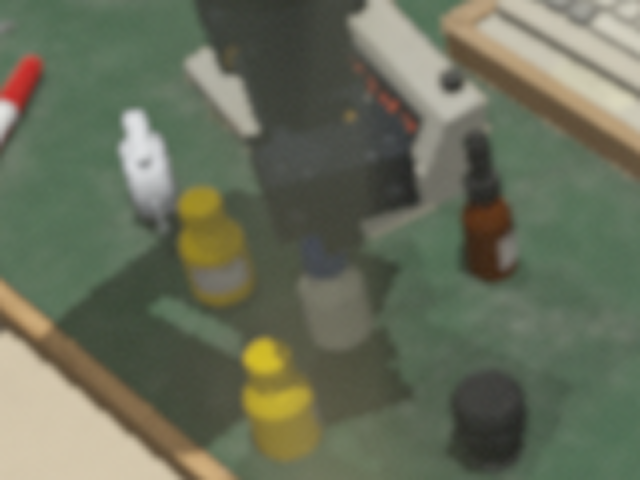

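Call:
step_arm([
  {"translation":[0.6,0.3,0],"twist":[0,0,0],"grip":-0.2},
  {"translation":[0.3,0.1,1.5],"twist":[0,0,0],"grip":-0.2},
  {"translation":[0.1,0.05,1.5],"twist":[0,0,0],"grip":-0.2},
  {"translation":[0,0,1],"twist":[0,0,0],"grip":-0.2},
  {"translation":[0,0,0.5],"twist":[0,0,0],"grip":-0.2},
  {"translation":[0,0,0],"twist":[0,0,0],"grip":-0.2},
  {"translation":[0,0,0],"twist":[0,0,0],"grip":-0.2},
  {"translation":[0,0,0],"twist":[0,0,0],"grip":-0.2},
])

```text
t: 2.55
tcp_pos: [0.4496, 0.2128, 0.0544]
eef_rot: [3.139, 0.003, 2.689]
ft_force: [-0.1, 0.1, -0.3]
opening: 0.597
```

```bash
python3 - <<'E'
from h import *
move([.452,.208,.052],Rdown(2.688))
E
```

```text
t 2.55 tcp [0.4496 0.2128 0.0544] well [255.6 198.2 -98.9] shift cm [-0.42 -0.33  0.24] rot [0.002 0.003 0.001] F [-0.1  0.1 -0.3] op 0.597 q [ 0.2   0.51  1.7  -0.    0.92 -0.91]
```

Call:
step_arm([
  {"translation":[-0.4,-0.3,0.2],"twist":[0,0,0],"grip":-0.2},
  {"translation":[0,0,0],"twist":[0,0,0],"grip":-0.2},
  {"translation":[0,0,0],"twist":[0,0,0],"grip":1},
  {"translation":[0,0,0],"twist":[0,0,0],"grip":1},
  {"translation":[0,0,0],"twist":[0,0,0],"grip":1},
  {"translation":[0,0,0],"twist":[0,0,0],"grip":1},
  {"translation":[0,0,0],"twist":[0,0,0],"grip":1},
  {"translation":[0,0,0],"twist":[0,0,0],"grip":1},
])

```text
t: 3.35
tcp_pos: [0.4527, 0.2079, 0.0532]
eef_rot: [3.138, 0.005, 2.688]
ft_force: [-0.1, 0.6, -0.3]
opening: 0.255
```

```bash
python3 - <<'E'
from h import *
move([.452,.208,.052],Rdown(2.688))
E
```

```text
t 3.35 tcp [0.4527 0.2079 0.0532] well [252.1 193.4 -98.5] shift cm [ 0.07 -0.02  0.12] rot [0.003 0.005 0.   ] F [-0.1  0.6 -0.3] op 0.255 q [ 0.19  0.52  1.7  -0.    0.92 -0.92]
```

Call:
step_arm([
  {"translation":[0,0,-1.5],"twist":[0,0,0],"grip":1},
  {"translation":[0,0,-3],"twist":[0,0,0],"grip":1},
  {"translation":[0,0,-3.5],"twist":[0,0,0],"grip":1},
  {"translation":[0,0,-3.5],"twist":[0,0,0],"grip":1},
  {"translation":[0,0,-3.5],"twist":[0,0,0],"grip":1},
  {"translation":[0,0,-3.5],"twist":[0,0,0],"grip":1},
  {"translation":[0,0,-2],"twist":[0,0,0],"grip":1},
  {"translation":[0,0,-1],"twist":[0,0,0],"grip":1},
])

```text
t: 4.15
tcp_pos: [0.4498, 0.2075, 0.2748]
eef_rot: [-3.141, -0.001, 2.688]
ft_force: [-0.3, 0.3, -1.8]
opening: 0.251
```

```bash
python3 - <<'E'
from h import *
T=w2W([0,0,175]);print(T);
move([T[0],T[1],.27],Rdown(2.688))
move(T,Rwell(-.44))
E
```

```text
[ 0.48839722 -0.18728259  0.18848896]
t 4.15 tcp [0.4498 0.2075 0.2748] well [347.9 195.8 101.3] shift cm [-20.75 -33.81   0.49] rot [-0.001 -0.001  0.   ] F [-0.3  0.3 -1.8] op 0.251 q [ 0.19  0.26  1.37 -0.    1.51 -0.92]
t 4.15 tcp [0.4498 0.2075 0.2748] well [347.9 195.8 101.3] shift cm [-20.76 -33.8    8.64] rot [-0.445  0.107  0.399] F [-0.3  0.3 -1.8] op 0.251 q [ 0.19  0.26  1.37 -0.    1.51 -0.92]
```

Call:
step_arm([
  {"translation":[-2.5,-4.1,0],"twist":[0,0,0],"grip":1},
  {"translation":[-2.5,-4.1,0],"twist":[0,0,0],"grip":1},
  {"translation":[-2.5,-4.1,0],"twist":[0,0,0],"grip":1},
  {"translation":[-2.5,-4.1,0],"twist":[0,0,0],"grip":1},
  {"translation":[-2.5,-4.1,0],"twist":[0,0,0],"grip":1},
  {"translation":[-2.5,-4.1,0],"twist":[0,0,0],"grip":1},
  {"translation":[-2.5,-4.1,0],"twist":[0,0,0],"grip":1},
  {"translation":[-2.5,-4.1,0],"twist":[0,0,0],"grip":1},
])

```text
t: 4.95
tcp_pos: [0.4872, -0.1829, 0.2767]
eef_rot: [3.139, 0.003, 2.7]
ft_force: [1.2, 0.6, -0.5]
opening: 0.248
```

Call:
step_arm([
  {"translation":[0,0,0],"twist":[-0.074,0.018,0.066],"grip":1},
  {"translation":[0,0,0],"twist":[-0.074,0.018,0.066],"grip":1},
  {"translation":[0,0,0],"twist":[-0.074,0.018,0.066],"grip":1},
  {"translation":[0,0,0],"twist":[-0.074,0.018,0.066],"grip":1},
  {"translation":[0,0,0],"twist":[-0.074,0.018,0.066],"grip":1},
  {"translation":[0,0,0],"twist":[-0.074,0.018,0.066],"grip":1},
  {"translation":[0,0,0],"twist":[0,0,0],"grip":1},
  {"translation":[0,0,0],"twist":[0,0,0],"grip":1},
])

```text
t: 5.75
tcp_pos: [0.4864, -0.1897, 0.2744]
eef_rot: [2.711, -0.199, 2.318]
ft_force: [-0.1, 0.1, 0.3]
opening: 0.251
```

```bash
python3 - <<'E'
from h import *
move(w2W([0,0,175]),Rwell(-.44))
E
```

```text
t 5.75 tcp [ 0.4864 -0.1897  0.2744] well [ 34.9   0.8 253.6] shift cm [-1.65 -3.24  7.79] rot [ 0.016 -0.009 -0.009] F [-0.1  0.1  0.3] op 0.251 q [-0.81  0.34  1.34  0.43  1.65 -1.52]
```

Call:
step_arm([
  {"translation":[-0.8,-1.6,1],"twist":[0.016,-0.009,-0.009],"grip":1},
  {"translation":[-0.8,-1.6,1],"twist":[0,0,0],"grip":1},
  {"translation":[0,0,2],"twist":[0,0,0],"grip":1},
  {"translation":[0,0,2],"twist":[0,0,0],"grip":1},
  {"translation":[0,0,1.5],"twist":[0,0,0],"grip":1},
  {"translation":[0,0,0],"twist":[0,0,0],"grip":1},
  {"translation":[0,0,0],"twist":[0,0,0],"grip":1},
  {"translation":[0,0,0],"twist":[0,0,0],"grip":1},
])

```text
t: 6.55
tcp_pos: [0.4891, -0.1878, 0.1909]
eef_rot: [2.737, -0.172, 2.34]
ft_force: [-0.2, -0.1, -0.5]
opening: 0.251
```

```bash
python3 - <<'E'
from h import *
move(w2W([0,0,100]),Rwell(-.44))
E
```

```text
t 6.55 tcp [ 0.4891 -0.1878  0.1909] well [  0.9  -0.8 177.3] shift cm [ 0.1  -0.    7.73] rot [-0.015  0.007  0.022] F [-0.2 -0.1 -0.5] op 0.251 q [-0.79  0.41  1.47  0.41  1.44 -1.62]
```

Call:
step_arm([
  {"translation":[0.1,0,1.5],"twist":[-0.015,0.007,0.02],"grip":1},
  {"translation":[0,0,1.5],"twist":[0,0,0],"grip":1},
  {"translation":[0,0,1.5],"twist":[0,0,0],"grip":1},
  {"translation":[0,0,1.5],"twist":[0,0,0],"grip":1},
  {"translation":[0,0,1],"twist":[0,0,0],"grip":1},
  {"translation":[0,0,0.5],"twist":[0,0,0],"grip":1},
  {"translation":[0,0,0],"twist":[0,0,0],"grip":1},
  {"translation":[0,0,0],"twist":[0,0,0],"grip":1},
])

```text
t: 7.35
tcp_pos: [0.5046, -0.1603, 0.127]
eef_rot: [2.726, -0.172, 2.325]
ft_force: [0.9, 0.7, 0.1]
opening: 0.249
```

```bash
python3 - <<'E'
from h import *
move(w2W([0,0,53]),Rwell(-.44))
o=[]
for n in("scene","top"):
    p,d=robot.grab_frame(n);u,v=proj(n,w2W([0,0,40]))[0].astype(int);a=p[v-50:v+50,u-50:u+50,::-1];o.append(cv2.resize(a,(400,400),interpolation=cv2.INTER_CUBIC))
cv2.imwrite("pics/ins.png",np.hstack(o))
E
```

```text
t 7.35 tcp [ 0.5046 -0.1603  0.127 ] well [  1.2  -3.8 106. ] shift cm [ 0.37 -0.26  5.3 ] rot [-0.     0.013  0.008] F [0.9 0.7 0.1] op 0.249 q [-0.74  0.48  1.57  0.45  1.26 -1.63]
```

View pics/ins.png

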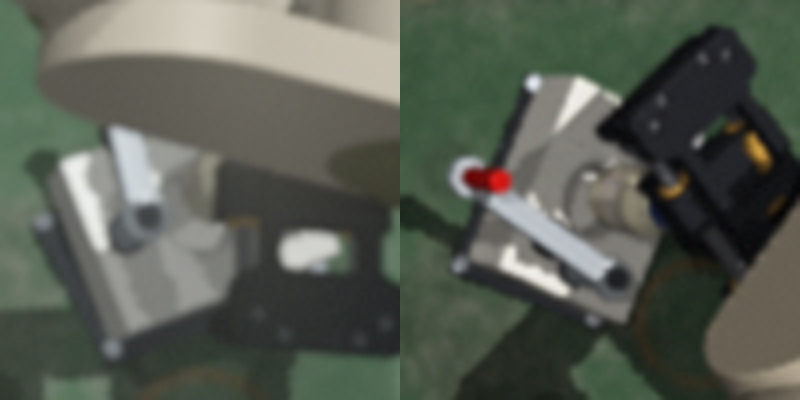

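The bottle (right panel, about (620,195)) is still in the fingers, pointing at the well mouth. It is about 4 mm off axis. I'll correct that before inserting.

Call:
step_arm([
  {"translation":[0.37,-0.25,0],"twist":[0,0.013,0.008],"grip":1},
  {"translation":[0,0,0],"twist":[0,0,0],"grip":1},
  {"translation":[0,0,0],"twist":[0,0,0],"grip":1},
  {"translation":[0,0,0.6],"twist":[0,0,0],"grip":1},
  {"translation":[0,0,0],"twist":[0,0,0],"grip":1},
  {"translation":[0,0,0],"twist":[0,0,0],"grip":1},
  {"translation":[0,0,0],"twist":[0,0,0],"grip":1},
  {"translation":[0,0,0],"twist":[0,0,0],"grip":1},
])

```text
t: 8.25
tcp_pos: [0.5011, -0.1569, 0.1214]
eef_rot: [2.726, -0.187, 2.322]
ft_force: [-0.6, -0.2, -0.4]
opening: 0.248
```

```bash
python3 - <<'E'
from h import *
move(w2W([0,0,53]),Rwell(-.44))
E
```

```text
t 8.25 tcp [ 0.5011 -0.1569  0.1214] well [  0.2   0.7 100.3] shift cm [-0.07  0.01  4.73] rot [-0.     0.001 -0.   ] F [-0.6 -0.2 -0.4] op 0.248 q [-0.74  0.49  1.58  0.45  1.26 -1.63]
```

Call:
step_arm([
  {"translation":[-0.05,0,0.5],"twist":[0,0,0],"grip":1},
  {"translation":[0,0,0.5],"twist":[0,0,0],"grip":1},
  {"translation":[0,0,0.4],"twist":[0,0,0],"grip":1},
  {"translation":[0,0,0.3],"twist":[0,0,0],"grip":1},
  {"translation":[0,0,0.3],"twist":[0,0,0],"grip":1},
  {"translation":[0,0,0.2],"twist":[0,0,0],"grip":1},
  {"translation":[0,0,0],"twist":[0,0,0],"grip":1},
  {"translation":[0,0,0],"twist":[0,0,0],"grip":1},
])

```text
t: 9.05
tcp_pos: [0.5059, -0.1478, 0.0996]
eef_rot: [2.726, -0.187, 2.322]
ft_force: [-0.5, -0.2, -0.8]
opening: 0.252
```

```bash
python3 - <<'E'
from h import *
move(w2W([0,0,53]),Rwell(-.44))
E
```

```text
t 9.05 tcp [ 0.5059 -0.1478  0.0996] well [-0.1  0.1 76.1] shift cm [-0.    0.02  2.31] rot [-0.     0.001 -0.   ] F [-0.5 -0.2 -0.8] op 0.252 q [-0.72  0.52  1.61  0.47  1.2  -1.64]
```

Call:
step_arm([
  {"translation":[0,0,0.5],"twist":[0,0,0],"grip":1},
  {"translation":[0,0,0.4],"twist":[0,0,0],"grip":1},
  {"translation":[0,0,0.4],"twist":[0,0,0],"grip":1},
  {"translation":[0,0,0.3],"twist":[0,0,0],"grip":1},
  {"translation":[0,0,0.2],"twist":[0,0,0],"grip":1},
  {"translation":[0,0,0],"twist":[0,0,0],"grip":1},
  {"translation":[0,0,0],"twist":[0,0,0],"grip":1},
  {"translation":[0,0,0],"twist":[0,0,0],"grip":1},
])

```text
t: 9.85
tcp_pos: [0.5094, -0.1399, 0.082]
eef_rot: [2.726, -0.187, 2.322]
ft_force: [-0.3, 0.0, -1.2]
opening: 0.252
```

```bash
python3 - <<'E'
from h import *
move(w2W([0,0,53]),Rwell(-.44))
E
```

```text
t 9.85 tcp [ 0.5094 -0.1399  0.082 ] well [-0.1  0.1 56.6] shift cm [0.   0.02 0.36] rot [-0.     0.001 -0.   ] F [-0.3  0.  -1.2] op 0.252 q [-0.7   0.54  1.63  0.48  1.15 -1.65]
```

Underside is about 3.5 mm above the floor; continue in small steps until contact.

Call:
step_arm([
  {"translation":[0,0,0.15],"twist":[0,0,0],"grip":1},
  {"translation":[0,0,0.1],"twist":[0,0,0],"grip":1},
  {"translation":[0,0,0.05],"twist":[0,0,0],"grip":1},
  {"translation":[0,0,0.05],"twist":[0,0,0],"grip":1},
  {"translation":[0,0,0],"twist":[0,0,0],"grip":1},
  {"translation":[0,0,0],"twist":[0,0,0],"grip":1},
  {"translation":[0,0,0],"twist":[0,0,0],"grip":1},
  {"translation":[0,0,0],"twist":[0,0,0],"grip":1},
])

```text
t: 10.65
tcp_pos: [0.5102, -0.1386, 0.0788]
eef_rot: [2.726, -0.187, 2.322]
ft_force: [-0.6, -0.0, -0.9]
opening: 0.249
```

```bash
python3 - <<'E'
from h import *
move(w2W([0,0,53]),Rwell(-.44))
E
```

```text
t 10.65 tcp [ 0.5102 -0.1386  0.0788] well [-0.2 -0.1 53.1] shift cm [0.02 0.01 0.01] rot [-0.     0.001 -0.   ] F [-0.6 -0.  -0.9] op 0.249 q [-0.7   0.55  1.63  0.48  1.14 -1.65]
```

Call:
step_arm([
  {"translation":[0,0,0.05],"twist":[0,0,0],"grip":1},
  {"translation":[0,0,0.05],"twist":[0,0,0],"grip":1},
  {"translation":[0,0,0],"twist":[0,0,0],"grip":1},
  {"translation":[0,0,0.05],"twist":[0,0,0],"grip":1},
  {"translation":[0,0,0],"twist":[0,0,0],"grip":1},
  {"translation":[0,0,0],"twist":[0,0,0],"grip":1},
  {"translation":[0,0,0],"twist":[0,0,0],"grip":1},
  {"translation":[0,0,0],"twist":[0,0,0],"grip":1},
])

```text
t: 11.45
tcp_pos: [0.5108, -0.1388, 0.0786]
eef_rot: [2.726, -0.184, 2.321]
ft_force: [-1.0, -1.5, 2.8]
opening: 0.246
```

```bash
python3 - <<'E'
from h import *
move(w2W([0,0,53]),Rwell(-.44))
E
```

```text
t 11.45 tcp [ 0.5108 -0.1388  0.0786] well [-0.2 -0.8 52.8] shift cm [ 0.08 -0.02 -0.02] rot [0.    0.004 0.001] F [-1.  -1.5  2.8] op 0.246 q [-0.7   0.55  1.63  0.48  1.14 -1.65]
```

Contact at about 3 N, so the bottle is seated while held. Open and back out along the well axis.

Call:
step_arm([
  {"translation":[0,0,0],"twist":[0,0,0],"grip":0},
  {"translation":[0,0,0],"twist":[0,0,0],"grip":0},
  {"translation":[0,0,0],"twist":[0,0,0],"grip":0},
  {"translation":[0,0,-1],"twist":[0,0,0],"grip":0},
  {"translation":[0,0,-3],"twist":[0,0,0],"grip":0},
  {"translation":[0,0,-4],"twist":[0,0,0],"grip":0},
  {"translation":[0,0,-4],"twist":[0,0,0],"grip":0},
  {"translation":[0,0,-2],"twist":[0,0,0],"grip":0},
])

```text
t: 12.25
tcp_pos: [0.4834, -0.1951, 0.2082]
eef_rot: [2.728, -0.192, 2.323]
ft_force: [-0.2, 0.5, -1.4]
opening: 0.497
```

```bash
python3 - <<'E'
from h import *
k=lambda q:np.array([100*np.sin(q),40-100*np.cos(q)])
a=np.radians(45)
for A in(np.radians(45),np.radians(45)-np.pi):
    print(A);
    n=np.array([np.cos(a),np.sin(a)]);s=k(1.43)+n*45
    move(w2W([*s,170]),Rwell(A))
E
```

```text
0.7853981633974483
t 12.25 tcp [ 0.4834 -0.1951  0.2082] well [  0.4   1.4 196.7] shift cm [10.66  9.39  2.7 ] rot [ 1.000e-03 -4.000e-03 -1.226e+00] F [-0.2  0.5 -1.4] op 0.497 q [-0.82  0.39  1.45  0.42  1.5  -1.6 ]
-2.356194490192345
t 12.25 tcp [ 0.4834 -0.1951  0.2082] well [  0.4   1.4 196.7] shift cm [10.66  9.39  2.7 ] rot [-5.000e-03 -1.000e-03  1.915e+00] F [-0.2  0.5 -1.4] op 0.497 q [-0.82  0.39  1.45  0.42  1.5  -1.6 ]
```

Call:
step_arm([
  {"translation":[0,0,0],"twist":[0,0,0.115],"grip":1},
  {"translation":[0,0,0],"twist":[0,0,0.115],"grip":1},
  {"translation":[0,0,0],"twist":[0,0,0.115],"grip":1},
  {"translation":[0,0,0],"twist":[0,0,0],"grip":1},
  {"translation":[0,0,0],"twist":[0,0,0],"grip":1},
  {"translation":[0,0,0],"twist":[0,0,0],"grip":1},
  {"translation":[0,0,0],"twist":[0,0,0],"grip":1},
  {"translation":[0,0,0],"twist":[0,0,0],"grip":1},
])

```text
t: 13.05
tcp_pos: [0.4826, -0.1983, 0.2148]
eef_rot: [2.811, -0.31, 1.984]
ft_force: [0.2, 0.2, -0.1]
opening: 0.006
```

```bash
cat >> h.py <<'E'
AP=np.radians(-45)
def push(q,gap,z=90,half=9):
    n=np.array([np.cos(.785),np.sin(.785)]);s=np.array([100*np.sin(q),40-100*np.cos(q)])+n*(6+half+gap)
    return move(w2W([*s,z]),Rwell(AP))
E
python3 - <<'E'
from h import *
push(1.43,20,150)
o=[]
for n in("scene","top"):
    p,d=robot.grab_frame(n);u,v=proj(n,w2W([0,0,60]))[0].astype(int);a=p[v-50:v+50,u-50:u+50,::-1];o.append(cv2.resize(a,(400,400),interpolation=cv2.INTER_CUBIC))
cv2.imwrite("pics/rel.png",np.hstack(o))
E
```

```text
t 13.05 tcp [ 0.4826 -0.1983  0.2148] well [  0.4   0.8 204.1] shift cm [12.31  5.15  5.33] rot [ 0.     0.007 -0.004] F [ 0.2  0.2 -0.1] op 0.006 q [-0.82  0.39  1.44  0.41  1.5  -1.25]
```

View pics/rel.png

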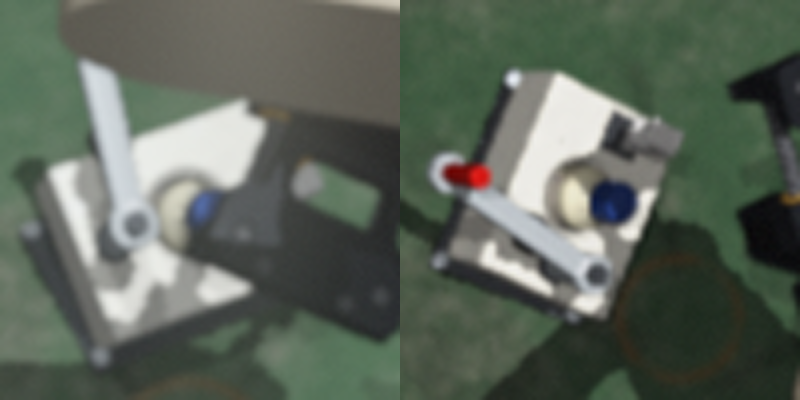

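The bottle stands seated in the well (right panel, cap at (612,200)). The hook is still open, with its knob at (470,177). Next I'll go beyond the knob.

Call:
step_arm([
  {"translation":[2.5,1,0],"twist":[0,0,0],"grip":1},
  {"translation":[3.5,1.5,0],"twist":[0,0,0],"grip":1},
  {"translation":[3.5,1.5,0],"twist":[0,0,0],"grip":1},
  {"translation":[2,0.8,0],"twist":[0,0,0],"grip":1},
  {"translation":[0,0,1.5],"twist":[0,0,0],"grip":1},
  {"translation":[0,0,2],"twist":[0,0,0],"grip":1},
  {"translation":[0,0,0],"twist":[0,0,0],"grip":1},
  {"translation":[0,0,0],"twist":[0,0,0],"grip":1},
])

```text
t: 13.95
tcp_pos: [0.4886, -0.0657, 0.235]
eef_rot: [2.809, -0.309, 1.987]
ft_force: [-0.3, -0.9, -0.4]
opening: 0.009
```

```bash
python3 - <<'E'
from h import *
push(1.43,18,90)
E
```

```text
t 13.95 tcp [ 0.4886 -0.0657  0.235 ] well [120.2  49.3 168.1] shift cm [0.2  0.14 7.81] rot [ 0.001  0.007 -0.002] F [-0.3 -0.9 -0.4] op 0.009 q [-0.61  0.27  1.55  0.45  1.42 -1.06]
```

Call:
step_arm([
  {"translation":[0.2,0.14,1.5],"twist":[0,0,0],"grip":1},
  {"translation":[0,0,2],"twist":[0,0,0],"grip":1},
  {"translation":[0,0,1.5],"twist":[0,0,0],"grip":1},
  {"translation":[0,0,1.2],"twist":[0,0,0],"grip":1},
  {"translation":[0,0,0.8],"twist":[0,0,0],"grip":1},
  {"translation":[0,0,0.3],"twist":[0,0,0],"grip":1},
  {"translation":[0,0,0],"twist":[0,0,0],"grip":1},
  {"translation":[0,0,0],"twist":[0,0,0],"grip":1},
])

```text
t: 14.75
tcp_pos: [0.5052, -0.0388, 0.1728]
eef_rot: [2.804, -0.302, 1.985]
ft_force: [0.1, 0.6, 0.8]
opening: 0.004
```

```bash
python3 - <<'E'
from h import *
for q in(1.43,1.2,1.0,.8): push(q,0,90)
E
```

```text
t 14.75 tcp [ 0.5052 -0.0388  0.1728] well [121.2  45.1  98.5] shift cm [-1.41 -0.22  0.87] rot [ 0.007  0.014 -0.001] F [0.1 0.6 0.8] op 0.004 q [-0.54  0.35  1.64  0.48  1.23 -1.08]
t 14.75 tcp [ 0.5052 -0.0388  0.1728] well [121.2  45.1  98.5] shift cm [-3.39  0.94  0.9 ] rot [ 0.007  0.014 -0.001] F [0.1 0.6 0.8] op 0.004 q [-0.54  0.35  1.64  0.48  1.23 -1.08]
t 14.75 tcp [ 0.5052 -0.0388  0.1728] well [121.2  45.1  98.5] shift cm [-5.28  1.56  0.93] rot [ 0.007  0.014 -0.001] F [0.1 0.6 0.8] op 0.004 q [-0.54  0.35  1.64  0.48  1.23 -1.08]
t 14.75 tcp [ 0.5052 -0.0388  0.1728] well [121.2  45.1  98.5] shift cm [-7.27  1.79  0.96] rot [ 0.007  0.014 -0.001] F [0.1 0.6 0.8] op 0.004 q [-0.54  0.35  1.64  0.48  1.23 -1.08]
```

Call:
step_arm([
  {"translation":[-0.3,-0.1,0.8],"twist":[0.007,0.014,0],"grip":1},
  {"translation":[-0.6,-0.1,0],"twist":[0,0,0],"grip":1},
  {"translation":[-0.6,0.2,0],"twist":[0,0,0],"grip":1},
  {"translation":[-0.6,0.4,0],"twist":[0,0,0],"grip":1},
  {"translation":[-0.6,0.35,0],"twist":[0,0,0],"grip":1},
  {"translation":[-0.6,0.25,0],"twist":[0,0,0],"grip":1},
  {"translation":[-0.6,0.2,0],"twist":[0,0,0],"grip":1},
  {"translation":[-0.6,0.15,0],"twist":[0,0,0],"grip":1},
])

```text
t: 15.55
tcp_pos: [0.5396, -0.0739, 0.1557]
eef_rot: [2.808, -0.315, 1.991]
ft_force: [-0.5, 0.8, -0.2]
opening: 0.001
```

```bash
python3 - <<'E'
from h import *
for q in(1.0,.8,.6,.4): push(q,0,90)
E
```

```text
t 15.55 tcp [ 0.5396 -0.0739  0.1557] well [97.4 -0.7 91. ] shift cm [-0.38  0.    0.1 ] rot [ 0.001 -0.    -0.   ] F [-0.5  0.8 -0.2] op 0.001 q [-0.56  0.44  1.54  0.47  1.26 -1.1 ]
t 15.55 tcp [ 0.5396 -0.0739  0.1557] well [97.4 -0.7 91. ] shift cm [-2.37  0.23  0.1 ] rot [ 0.001 -0.    -0.   ] F [-0.5  0.8 -0.2] op 0.001 q [-0.56  0.44  1.54  0.47  1.26 -1.1 ]
t 15.55 tcp [ 0.5396 -0.0739  0.1557] well [97.4 -0.7 91. ] shift cm [-4.35  0.06  0.1 ] rot [ 0.001 -0.    -0.   ] F [-0.5  0.8 -0.2] op 0.001 q [-0.56  0.44  1.54  0.47  1.26 -1.1 ]
t 15.55 tcp [ 0.5396 -0.0739  0.1557] well [97.4 -0.7 91. ] shift cm [-6.27 -0.5   0.1 ] rot [ 0.001 -0.    -0.   ] F [-0.5  0.8 -0.2] op 0.001 q [-0.56  0.44  1.54  0.47  1.26 -1.1 ]
```

Call:
step_arm([
  {"translation":[-0.6,0.1,0],"twist":[0,0,0],"grip":1},
  {"translation":[-0.6,0.1,0],"twist":[0,0,0],"grip":1},
  {"translation":[-0.6,0.05,0],"twist":[0,0,0],"grip":1},
  {"translation":[-0.6,0,0],"twist":[0,0,0],"grip":1},
  {"translation":[-0.6,-0.05,0],"twist":[0,0,0],"grip":1},
  {"translation":[-0.6,-0.1,0],"twist":[0,0,0],"grip":1},
  {"translation":[-0.5,-0.1,0],"twist":[0,0,0],"grip":1},
  {"translation":[0,0,0],"twist":[0,0,0],"grip":1},
])

```text
t: 16.35
tcp_pos: [0.557, -0.1138, 0.1413]
eef_rot: [2.809, -0.315, 1.989]
ft_force: [-0.2, 0.7, -0.1]
opening: 0.004
```

```bash
python3 - <<'E'
from h import *
for q in(.5,.4,.2,0): push(q,0,90)
o=[]
for n in("scene","top"):
    p,d=robot.grab_frame(n);u,v=proj(n,w2W([0,0,75]))[0].astype(int);a=p[v-50:v+50,u-50:u+50,::-1];o.append(cv2.resize(a,(400,400),interpolation=cv2.INTER_CUBIC))
cv2.imwrite("pics/push.png",np.hstack(o))
E
```

```text
t 16.35 tcp [ 0.557  -0.1138  0.1413] well [ 64.7 -32.8  90.9] shift cm [-0.74 -0.12  0.09] rot [ 0.001  0.    -0.001] F [-0.2  0.7 -0.1] op 0.004 q [-0.61  0.51  1.47  0.47  1.29 -1.14]
t 16.35 tcp [ 0.557  -0.1138  0.1413] well [ 64.7 -32.8  90.9] shift cm [-1.69 -0.45  0.09] rot [ 0.001  0.    -0.001] F [-0.2  0.7 -0.1] op 0.004 q [-0.61  0.51  1.47  0.47  1.29 -1.14]
t 16.35 tcp [ 0.557  -0.1138  0.1413] well [ 64.7 -32.8  90.9] shift cm [-3.46 -1.38  0.09] rot [ 0.001  0.    -0.001] F [-0.2  0.7 -0.1] op 0.004 q [-0.61  0.51  1.47  0.47  1.29 -1.14]
t 16.35 tcp [ 0.557  -0.1138  0.1413] well [ 64.7 -32.8  90.9] shift cm [-5.   -2.64  0.09] rot [ 0.001  0.    -0.001] F [-0.2  0.7 -0.1] op 0.004 q [-0.61  0.51  1.47  0.47  1.29 -1.14]
```

View pics/push.png

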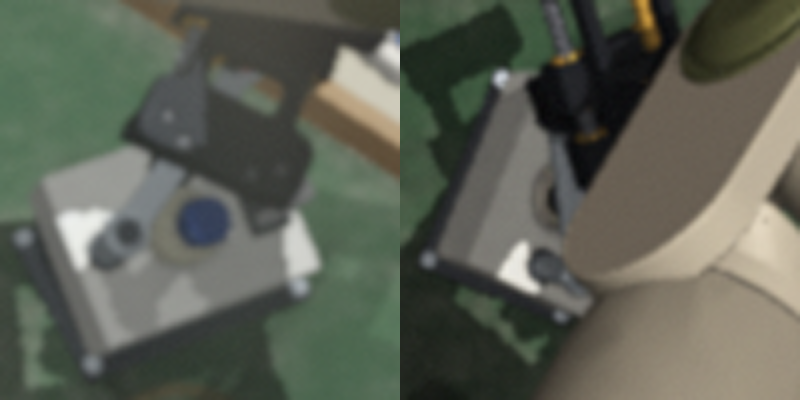

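The hook is following the fingers; its bar is now about 0.6 rad open, left panel (105,240)→(180,165). Continue.

Call:
step_arm([
  {"translation":[-0.6,-0.15,0],"twist":[0,0,0],"grip":1},
  {"translation":[-0.6,-0.2,0],"twist":[0,0,0],"grip":1},
  {"translation":[-0.6,-0.2,0],"twist":[0,0,0],"grip":1},
  {"translation":[-0.6,-0.3,0],"twist":[0,0,0],"grip":1},
  {"translation":[-0.6,-0.3,0],"twist":[0,0,0],"grip":1},
  {"translation":[-0.5,-0.35,0],"twist":[0,0,0],"grip":1},
  {"translation":[-0.4,-0.3,0],"twist":[0,0,0],"grip":1},
  {"translation":[0,0,0],"twist":[0,0,0],"grip":1},
])

```text
t: 17.25
tcp_pos: [0.5554, -0.1558, 0.1222]
eef_rot: [2.809, -0.316, 1.99]
ft_force: [0.2, 0.0, 0.3]
opening: 0.005
```

```bash
python3 - <<'E'
from h import *
for q in(.1,0,-.06): push(q,0,90)
E
```

```text
t 17.25 tcp [ 0.5554 -0.1558  0.1222] well [ 21.3 -48.4  90.9] shift cm [-0.08 -0.01  0.09] rot [ 0.001 -0.    -0.001] F [0.2 0.  0.3] op 0.005 q [-0.67  0.55  1.45  0.46  1.29 -1.2 ]
t 17.25 tcp [ 0.5554 -0.1558  0.1222] well [ 21.3 -48.4  90.9] shift cm [-0.83 -0.68  0.09] rot [ 0.001 -0.    -0.001] F [0.2 0.  0.3] op 0.005 q [-0.67  0.55  1.45  0.46  1.29 -1.2 ]
t 17.25 tcp [ 0.5554 -0.1558  0.1222] well [ 21.3 -48.4  90.9] shift cm [-1.24 -1.12  0.09] rot [ 0.001 -0.    -0.001] F [0.2 0.  0.3] op 0.005 q [-0.67  0.55  1.45  0.46  1.29 -1.2 ]
```

Call:
step_arm([
  {"translation":[-0.3,-0.25,0],"twist":[0,0,0],"grip":1},
  {"translation":[-0.2,-0.2,0],"twist":[0,0,0],"grip":1},
  {"translation":[-0.15,-0.15,0],"twist":[0,0,0],"grip":1},
  {"translation":[-0.15,-0.1,0],"twist":[0,0,0],"grip":1},
  {"translation":[-0.1,-0.1,0],"twist":[0,0,0],"grip":1},
  {"translation":[0,0,0],"twist":[0,0,0],"grip":1},
  {"translation":[0,0,0],"twist":[0,0,0],"grip":1},
  {"translation":[0,0,0],"twist":[0,0,0],"grip":1},
])

```text
t: 18.05
tcp_pos: [0.5513, -0.1655, 0.1171]
eef_rot: [2.808, -0.317, 1.992]
ft_force: [1.0, 0.2, 0.6]
opening: 0.002
```

```bash
python3 - <<'E'
from h import *
push(0,0,90)
d,r=push(-.06,0,90);print("F in well",(RW.T@robot.observe()["ft_force"]).round(1))
E
```

```text
t 18.05 tcp [ 0.5513 -0.1655  0.1171] well [  9.6 -48.6  90.9] shift cm [0.02 0.13 0.09] rot [ 0.001 -0.002  0.   ] F [1.  0.2 0.6] op 0.002 q [-0.69  0.56  1.45  0.46  1.29 -1.22]
t 18.05 tcp [ 0.5513 -0.1655  0.1171] well [  9.6 -48.6  90.9] shift cm [-0.39 -0.31  0.09] rot [ 0.001 -0.002  0.   ] F [1.  0.2 0.6] op 0.002 q [-0.69  0.56  1.45  0.46  1.29 -1.22]
F in well [ 0.8 -0.9  0.3]
```

Call:
step_arm([
  {"translation":[-0.15,-0.1,0],"twist":[0,0,0],"grip":1},
  {"translation":[-0.1,-0.1,0],"twist":[0,0,0],"grip":1},
  {"translation":[-0.1,-0.05,0],"twist":[0,0,0],"grip":1},
  {"translation":[-0.1,-0.05,0],"twist":[0,0,0],"grip":1},
  {"translation":[0,0,0],"twist":[0,0,0],"grip":1},
  {"translation":[0,0,0],"twist":[0,0,0],"grip":1},
  {"translation":[0,0,0],"twist":[0,0,0],"grip":1},
  {"translation":[0,0,0],"twist":[0,0,0],"grip":1},
])

```text
t: 18.85
tcp_pos: [0.5512, -0.1656, 0.1172]
eef_rot: [2.801, -0.324, 1.998]
ft_force: [0.3, 1.5, 2.1]
opening: 0.006
```

```bash
python3 - <<'E'
from h import *
d,r=push(-.06,0,90);print("F in well",(RW.T@robot.observe()["ft_force"]).round(1))
o=[]
for n in("scene","top"):
    p,d=robot.grab_frame(n);u,v=proj(n,w2W([0,0,75]))[0].astype(int);a=p[v-50:v+50,u-50:u+50,::-1];o.append(cv2.resize(a,(400,400),interpolation=cv2.INTER_CUBIC))
cv2.imwrite("pics/closed.png",np.hstack(o))
E
```

```text
t 18.85 tcp [ 0.5512 -0.1656  0.1172] well [  9.5 -48.6  91. ] shift cm [-0.39 -0.31  0.09] rot [ 0.007 -0.01   0.004] F [0.3 1.5 2.1] op 0.006 q [-0.69  0.57  1.45  0.46  1.3  -1.23]
F in well [2.2 0.3 1.3]
```

View pics/closed.png

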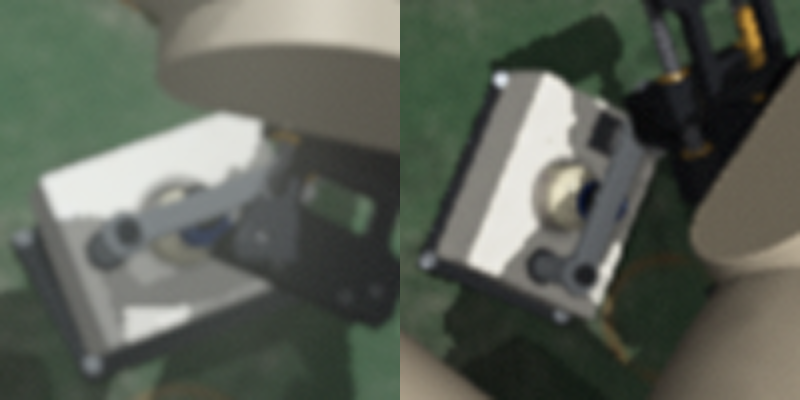

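The hook lies across the cap and the fingers have stopped against something, though at only about 2 N. I'll press harder to make sure it is home.

Call:
step_arm([
  {"translation":[-0.3,-0.2,0],"twist":[0,0,0],"grip":1},
  {"translation":[-0.4,-0.2,0],"twist":[0,0,0],"grip":1},
  {"translation":[-0.4,-0.2,0],"twist":[0,0,0],"grip":1},
  {"translation":[-0.4,-0.2,0],"twist":[0,0,0],"grip":1},
  {"translation":[-0.4,-0.2,0],"twist":[0,0,0],"grip":1},
  {"translation":[-0.4,-0.2,0],"twist":[0,0,0],"grip":1},
  {"translation":[-0.4,-0.2,0],"twist":[0,0,0],"grip":1},
  {"translation":[-0.4,-0.2,0],"twist":[0,0,0],"grip":1},
])

```text
t: 19.75
tcp_pos: [0.551, -0.1657, 0.1173]
eef_rot: [2.76, -0.377, 2.038]
ft_force: [-0.6, 21.3, 18.1]
opening: 0.001
```

```bash
python3 - <<'E'
from h import *
d,r=push(-.06,0,90);print("F in well",(RW.T@robot.observe()["ft_force"]).round(1))
E
```

```text
t 19.75 tcp [ 0.551  -0.1657  0.1173] well [  9.4 -48.4  91.2] shift cm [-0.39 -0.29  0.08] rot [ 0.034 -0.074  0.021] F [-0.6 21.3 18.1] op 0.001 q [-0.71  0.59  1.43  0.51  1.35 -1.28]
F in well [25.2  9.2  7.9]
```

Firm stop at about 27 N with no motion. Back off up the slope, then up, and check the angle.

Call:
step_arm([
  {"translation":[0.5,0.4,0],"twist":[0,0,0],"grip":1},
  {"translation":[1,1,0],"twist":[0,0,0],"grip":1},
  {"translation":[1,1,0],"twist":[0,0,0],"grip":1},
  {"translation":[0.5,0.5,-2],"twist":[0,0,0],"grip":1},
  {"translation":[0,0,-4],"twist":[0,0,0],"grip":1},
  {"translation":[0,0,-4.5],"twist":[0,0,0],"grip":1},
  {"translation":[0,0,-4.5],"twist":[0,0,0],"grip":1},
  {"translation":[0,0,-2],"twist":[0,0,0],"grip":1},
])

```text
t: 20.55
tcp_pos: [0.5348, -0.2093, 0.2909]
eef_rot: [2.766, -0.377, 2.038]
ft_force: [-0.1, 0.7, -0.9]
opening: 0.007
```

Call:
step_arm([
  {"translation":[3,3,-1],"twist":[0,0,0],"grip":1},
  {"translation":[3,3,-1],"twist":[0,0,0],"grip":1},
  {"translation":[3,3,-1],"twist":[0,0,0],"grip":1},
  {"translation":[3,3,-1],"twist":[0,0,0],"grip":1},
  {"translation":[3,3,-1],"twist":[0,0,0],"grip":1},
  {"translation":[3,3,-1],"twist":[0,0,0],"grip":1},
  {"translation":[0,0,0],"twist":[0,0,0],"grip":1},
  {"translation":[0,0,0],"twist":[0,0,0],"grip":1},
])

```text
t: 21.35
tcp_pos: [0.6123, -0.0265, 0.4824]
eef_rot: [2.763, -0.367, 2.032]
ft_force: [-0.5, -0.1, -0.6]
opening: 0.006
```

```bash
python3 - <<'E'
from h import *
move(w2W([0,0,90]),Rwell(AP))
o=[]
for n in("scene","top"):
    p,d=robot.grab_frame(n);u,v=proj(n,w2W([0,0,75]))[0].astype(int);a=p[v-50:v+50,u-50:u+50,::-1];o.append(cv2.resize(a,(400,400),interpolation=cv2.INTER_CUBIC))
    w=W2w(cloud(n,d).reshape(-1,3)).reshape(480,640,3)
    m=(d>0)&(w[...,2]>75)&(w[...,2]<82)&(abs(w[...,0])<40)&(w[...,1]>-28)&(w[...,1]<35);k=w[m]
    f=np.polyfit(k[:,1],k[:,0],1);print(n,len(k),"bar fit x=%.3f y+%.1f"%tuple(f))
    hsv=cv2.cvtColor(p,cv2.COLOR_RGB2HSV);r=(d>0)&((hsv[...,0]<10)|(hsv[...,0]>170))&(hsv[...,1]>120)&(w[...,2]>85)&(w[...,2]<118)&(abs(w[...,0])<110)&(abs(w[...,1])<110)
    print("knob",r.sum(),np.median(w[r],0))
cv2.imwrite("pics/end.png",np.hstack(o))
E
```

```text
t 21.35 tcp [ 0.6123 -0.0265  0.4824] well [306.1 -47.8 352.7] shift cm [-19.37 -26.21  24.25] rot [ 0.033 -0.062  0.018] F [-0.5 -0.1 -0.6] op 0.006 q [-0.45  0.41  0.66  0.59  2.03 -0.56]
scene 254 bar fit x=-0.001 y+0.9
knob 38 [  0.49400713 -58.6680738  113.06394232]Traceback (most recent call last):
  File "<stdin>", line 8, in <module>
    raise TypeError("expected non-empty vector for x")
TypeError: expected non-empty vector for x
```

The depth shows the bar slope at about 0 and the knob at (0.5, -58.7) mm, so q≈0. One last look before handing in.

```bash
python3 - <<'E'
from h import *
p,d=robot.grab_frame("scene");cv2.imwrite("pics/end.png",cv2.resize(p[140:380,160:480,::-1],(800,600),interpolation=cv2.INTER_CUBIC))
E
```

```text
(no output)
```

View pics/end.png

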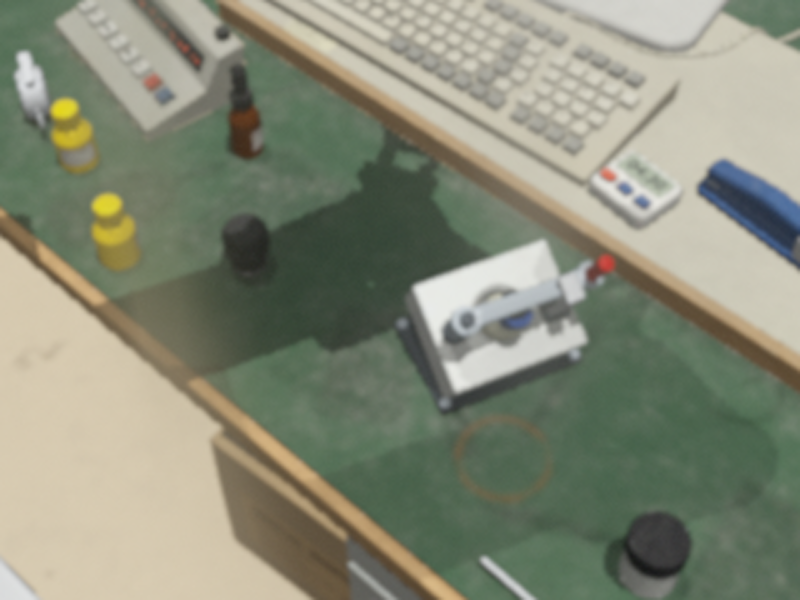

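The hook lies over the blue cap (515,315) and in the catch, with the knob at (605,263). The bystanders are standing where they were, and the arm is clear.

```bash
python3 -c "
from rig import robot
print(robot.finish_job(), robot.observe()['t'])"
```

```text
the job is handed in; nothing more can be done
the job is handed in; nothing more can be done
```

The job is done and handed in at about 21.5 s of the 61 s; no verdict was reported. I gripped the oil bottle by its cap, lowered it down the well's axis until it met the floor at about 3 N, and only then let go. I then pushed the hook's knob round with the closed fingers until it stopped hard in the catch.

**Last checks:**
- **Hook:** the scene camera's depth put the knob at x 0.5, y -59 mm in the well's frame and the bar straight across, so the angle is about 0 rad. The stop took about 27 N of pressing without moving.
- **Bottle:** its cap is visible under the hook, and the bottle looks seated. I did not measure its position again after letting go.
- **Bystanders:** the dropper bottle, canister and eyepiece look to be standing where they were, by eye only.
- **Arm:** clear of everything, with under 1 N on the wrist.

The same angle check from the top camera failed because it returned no usable points, so the hook angle rests on one camera.

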